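Nest the travel pots in the red case

ROBOT

A 6-joint arm with a two-finger parallel gripper is mounted at the origin on the work surface. World frame = base frame: x ahead of the robot, y to its left, z up, the work surface at z = 0. Lengths are in m, angles in degrees, forces in N, time in s.
With the tool pointing down it reaches from about 0.4 to 0.825 m from the base axis. Payload 7 kg.
Tool frame: the origin (TCP) lies between the finger pads; the fingertips stand 17 mm ahead of it and the grasp point (between the pads) lies 2 mm behind it; x points along the fingers, y is the direction in which the jaws open and shut, and the axes are right-handed (so a half turn about x gives the same grasp; the last joint's range is limited). The gripper opens to 88 mm and grips with 3 to 60 N. Pads are 19 mm wide; open, the fingers measure 130 mm over their backs; the gripper's body (78 mm by 193 mm) begins 47 mm behind the grasp point.
Start: joints at [-48.868, 20.546, 0.682, 0, -70.136, -16.507], TCP at [0.281, -0.614, 0.244] pointing down, gripper open.
Joint ranges: [-176.03, 176.03], [-82.01, 121.73], [-58.28, 71.71], [-173.87, 95.51], [-174.79, -0.11], [-173.66, 173.66]. Speed limits (degrees/s): [136.94, 136.94, 172.46, 180, 180, 180].

INTERFACE

Orientations are given as [roll, pitch, yaw] about the fixed x, y, z axes, in that order (R = Rz(yaw) Ry(pitch) Rx(roll)).
In Python, from plant import r gives the robot as it stands.
- The arm moves only by the shell command python3 -m jog 'ROWS' [FORCE]. ROWS is a JSON object of lists of equal length, an entry for each row: "fingers": the opening, from 0 (shut) to 1 (fully open); "dp": the shift along the tool's x, y, z in mm, a list of three; "twist": the turn about the tool's x in degrees. In form: {"fingers": [fingers, ...], "dp": [[dx, dy, dz], ...], "twist": [twist, ...]}. A call has exactly 5 rows; each row is the pose to reach, as a shift and turn from the pose measured when the call began, along the tool's axes at that moment; what a row does not reach only later rows make up. A row lasts 1/10 s, in which the tool goes at most 50 mm and 8.59 degrees, less where a joint would pass 70% of its speed; a pose out of reach is approached as far as the arm can. A call with a gripper value outside its range is refused whole. The fingers move at their own pace and stop on an object; FORCE is the grip in N (left out, the last holds). Time passes only in rows, so rows that repeat a pose let the fingers close, or fill a call up. It gives the time, the measured TCP pose, the force and the opening at its end, in the units of the state.
- r.get_state(): the state, without advancing time (a new reading comes with each control period).
- r.capture(name): name is "side" or "top"; returns a dict with "frame" (400x640x3 uint8, red, green, blue), "intrinsics" (3x3 intrinsics, pixels), "D" ([k1, k2, p1, p2, k3] as OpenCV has them; the pictures are not rectified), "pose" (4x4, takes a point from camera to world coordinates). Camera axes: x right, y down, z forward; pixel columns grow to the right and rows downward; lengths in m; the calibration is good to about 2 mm. A picture is of the moment at which its call begins. There is no depth.
- r.close_job(): hands the job in, once; it reports no verdict.
The state is a dict: "time_s": time; "joints": joint angles; "qd": joint speeds; "joint_torque": joint torques, N m; "tcp_pos": TCP position; "eef_rot": TCP orientation; "contact_force": force on the tool from outside, world axes, zero at the start; "moment": the same for the moment, N m; "gripper_width": finger opening in m.
Only numpy, scipy, OpenCV 4.12 (cv2) and the standard library are available. Lean on these libraries where they do the work, as an engineer would, in place of code of your own. Each camera call takes 0.05 s, during which the arm holds its last target. There are 200 camera calls.

TASK

Pack the steel toiletry pots away as a nest: the widest one already stands in the open red travel case and stays there. Set the middle-sized pot upright inside it first, then stand the narrowest pot upright inside the middle one, each resting on the floor of the pot around it, and let go.

Things in the scene. Friction and masses are not known exactly. Their poses are not given: they have to be found in the camera images.
- pot_large: Loose bare stainless-steel round open pot, straight-sided, 78 mm outside diameter, 44 mm tall, wall 2.5 mm, floor 3 mm thick, about 110 g; it starts standing upright on the floor of the red case, somewhere near its middle. Origin: centre of its underside; z up along its axis. The widest and lowest of the three; inner diameter 73 mm. It is not fastened.
- pot_medium: Loose bare stainless-steel round open pot, straight-sided, 54 mm outside diameter, 60 mm tall, wall 2.5 mm, floor 3 mm thick, about 80 g; it starts standing upright on the counter, to the left or right of the case. Origin: centre of its underside; z up along its axis. The middle one; inner diameter 49 mm. Nested in the widest pot its rim stands 19 mm above that pot's rim.
- pot_small: Loose bare stainless-steel round open pot, straight-sided, 30 mm outside diameter, 76 mm tall, wall 2.5 mm, floor 3 mm thick, about 50 g; it starts standing upright on the counter, on the other side of the case from the middle pot. Origin: centre of its underside; z up along its axis. The narrowest and tallest; inner diameter 25 mm. Nested in the middle pot its rim stands 19 mm above that pot's rim.
- case: Red plastic travel case, fixed on the counter: an open tray 118 mm (x) by 168 mm (y) by 36 mm high, walls and floor 4 mm thick, with its hinged flap folded open flat on the counter on its +x side (reaches to x = 180 mm, 12 mm high). Origin: centre of the tray's underside, on the counter; z up. The widest pot stands in the tray, so its underside is 4 mm above this origin.

How it is judged:
By the outcome, as a careful person would: the job done as asked, in the order asked, and still so for the second after the job is handed in, with the robot touching nothing.
It also fails if it takes over 54 s, if anything falls off the work surface, if the arm or the gripper's body presses on something with over 40 N, if the wrist force passes 120 N, or if a joint passes its speed limit or range.

## Working session

There is one attempt and no reset: what is moved stays moved. The work goes in short steps, Python scripts to look and compute and a shell command to move; the robot and the scene stay as the last step left them, time stands still between calls to the robot, and variables do not carry over. Pictures are saved under pics/ and viewed, on a budget of 10 in all, crops included, one or two more only if the job needs it, and the job is handed in when it is done.

```bash
ls; mkdir -p pics
python3 - <<'E'
from plant import r
import cv2,numpy as np
s=r.get_state();print({k:np.round(v,3).tolist() for k,v in s.items()})
for n in("top","side"):
    c=r.capture(n);cv2.imwrite(f"pics/{n}0.png",c["frame"][:,:,::-1]);print(n,c["intrinsics"],c["D"],np.round(c["pose"],3))
E
```

```text
pics
{'time_s': 0.0, 'joints': [-48.868, 20.592, 0.634, -0.021, -70.136, -16.506], 'qd': [0.046, 0.066, 0.007, -0.024, -0.006, -0.006], 'joint_torque': [-0.0, -58.271, 29.307, 6.998, 0.007, -0.0], 'tcp_pos': [0.281, -0.613, 0.243], 'eef_rot': [94.844, 89.904, 119.464], 'contact_force': [0.321, 0.166, -0.146], 'moment': [-0.004, -0.008, 0.009], 'gripper_width': 0.088}
top [[425.56851774   0.         317.5249583 ]
 [  0.         425.56851774 197.57657277]
 [  0.           0.           1.        ]] [0.0387306 0.        0.        0.        0.       ] [[ 0.018 -0.999  0.051  0.455]
 [-0.999 -0.019 -0.032  0.012]
 [ 0.033 -0.051 -0.998  0.785]
 [ 0.     0.     0.     1.   ]]
side [[508.57715622   0.         323.83345398]
 [  0.         508.57715622 194.94057445]
 [  0.           0.           1.        ]] [0.00301466 0.         0.         0.         0.        ] [[ 0.713 -0.432  0.552  0.029]
 [-0.701 -0.457  0.548 -0.485]
 [ 0.015 -0.778 -0.628  0.613]
 [ 0.     0.     0.     1.   ]]
```

View pics/top0.png

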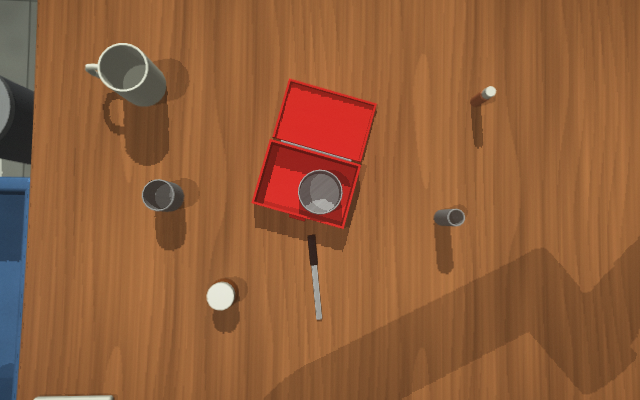

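View pics/side0.png

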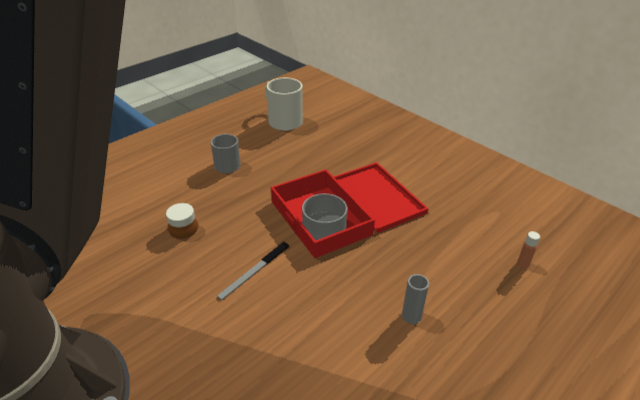

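The top view shows the medium pot at about (160,195), the large pot in the case at (320,191) and the small pot with its rim near (456,217). The side view shows them at (226,153), (325,218) and (416,300). I'll zoom in on the rims next.

```bash
cat > h.py <<'E'
import cv2,numpy as np
from plant import r
def ray(c,px):
    p=cv2.undistortPoints(np.float64(px).reshape(-1,1,2),c["intrinsics"],np.float64(c["D"]))[:,0]
    T=np.array(c["pose"]); return T[:3,3],np.c_[p,np.ones(len(p))]@T[:3,:3].T
def onz(c,px,z):
    o,d=ray(c,px); return o+d*((z-o[2])/d[:,2])[:,None]
def proj(c,P):
    T=np.linalg.inv(c["pose"]); rv=cv2.Rodrigues(T[:3,:3])[0]
    return cv2.projectPoints(np.float64(P).reshape(-1,1,3),rv,T[:3,3],c["intrinsics"],np.float64(c["D"]))[0][:,0]
def crop(img,u,v,w=56,h=60,s=5):
    im=img[v-h//2:v+h//2,u-w//2:u+w//2]
    im=cv2.resize(im,None,fx=s,fy=s,interpolation=cv2.INTER_CUBIC)
    for k in range(0,w,10): cv2.putText(im,str(u-w//2+k),(k*s,8),0,.3,(0,255,255)); cv2.line(im,(k*s,8),(k*s,14),(0,255,255))
    for k in range(0,h,10): cv2.putText(im,str(v-h//2+k),(0,k*s+4),0,.3,(0,255,0)); cv2.line(im,(20,k*s),(26,k*s),(0,255,0))
    return im
E
python3 - <<'E'
import cv2,numpy as np
from h import crop
t=cv2.imread("pics/top0.png");s=cv2.imread("pics/side0.png")
f=lambda im,p:np.hstack([crop(im,u,v,52,58) for u,v in p])
cv2.imwrite("pics/crops0.png",np.vstack([f(t,[(162,195),(320,192),(452,217)]),f(s,[(226,153),(325,218),(416,300)])]))
for n,im in(("t",t),("s",s)):
    m=cv2.inRange(cv2.cvtColor(im,cv2.COLOR_BGR2HSV),(0,0,0),(180,75,255))
    for c in cv2.findContours(m,cv2.RETR_EXTERNAL,cv2.CHAIN_APPROX_NONE)[0]:
        if 150<cv2.contourArea(c)<4000: print(n,cv2.boundingRect(c),cv2.contourArea(c))
E
```

```text
t (34, 395, 79, 5) 243.5
t (207, 282, 28, 29) 598.0
t (311, 265, 11, 55) 254.5
t (435, 209, 30, 17) 406.0
t (142, 179, 42, 32) 1011.0
t (298, 170, 44, 44) 1475.5
t (85, 43, 81, 63) 3029.5
s (402, 274, 27, 50) 887.5
s (217, 243, 71, 57) 475.5
s (166, 203, 29, 24) 524.0
s (302, 194, 45, 46) 1528.0
s (211, 134, 29, 39) 895.0
```

View pics/crops0.png

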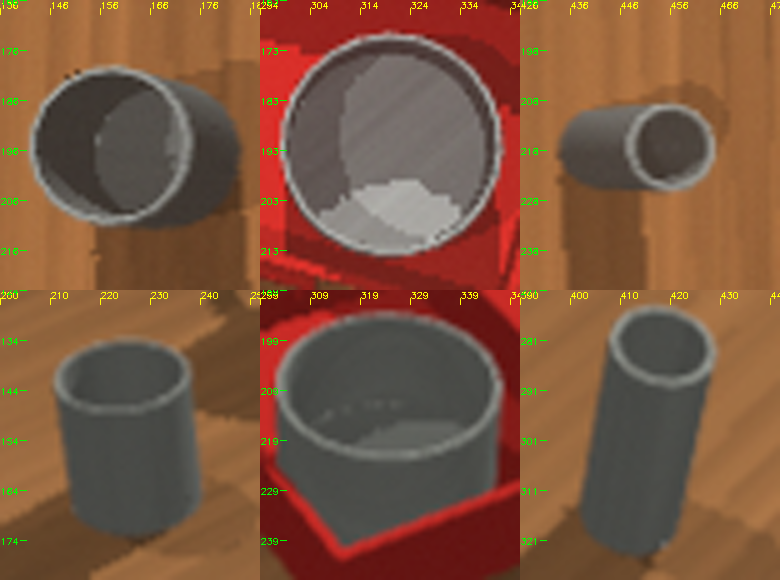

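The crops show all three rims clearly. In the top view their centres are at about (157.8,194.7), (319.8,191.3) and (455.6,216.8). In the side view they are at about (224,140.8), (324.3,207.6) and (418.1,281.7).

Run:
```python
from h import *
t=r.capture("top");s=r.capture("side")
for n,z,ext,sx in(("med",.060,(142.2,174.4,179.4,211),(210.8,238.2,133.8,148.8)),("large",.048,(298.2,342.4,169.6,214),(302.2,347.4,193.2,223)),("small",.076,(447.2,465,208.6,226),(408,429.2,274.2,290.2))):
    out=[]
    for c,e in((t,ext),(s,sx)):
        a,b,u,v=np.array(e)-.5;m=((a+b)/2,(u+v)/2)
        P=onz(c,[m,(a,m[1]),(b,m[1]),(m[0],u),(m[0],v)],z)
        out.append((m,np.round(P[0]*1e3,1),"d",round(1e3*np.linalg.norm(P[1]-P[2]),1),round(1e3*np.linalg.norm(P[3]-P[4]),1)))
    (o1,d1),(o2,d2)=ray(t,[out[0][0]]),ray(s,[out[1][0]])
    k=np.linalg.lstsq(np.c_[d1[0],-d2[0]],o2-o1,rcond=None)[0]
    A=o1+k[0]*d1[0];B=o2+k[1]*d2[0]
    print(n,out[0][1:],out[1][1:],"tri",np.round((A+B)*500,1),"gap",round(1e3*np.linalg.norm(A-B),1),"R",np.hypot(*out[0][1][:2]))
# case corners for yaw
im=t["frame"];m=cv2.inRange(cv2.cvtColor(im,cv2.COLOR_RGB2HSV),(0,150,60),(6,255,255))|cv2.inRange(cv2.cvtColor(im,cv2.COLOR_RGB2HSV),(172,150,60),(180,255,255))
c=max(cv2.findContours(m,0,1)[0],key=cv2.contourArea);print("case",cv2.minAreaRect(c))
s=r.get_state();print(s["tcp_pos"],s["eef_rot"],s["time_s"])
```

```text
med (array([492.2, 256. ,  60. ]), 'd', np.float64(52.8), np.float64(53.1)) (array([491. , 254.3,  60. ]), 'd', np.float64(54.0), np.float64(54.9)) tri [492.3 256.5  58.4] gap 0.1 R 554.7944123727275
large (array([504.1, -16.2,  48. ]), 'd', np.float64(76.8), np.float64(77.2)) (array([502. , -18.1,  48. ]), 'd', np.float64(77.5), np.float64(79.0)) tri [504.1 -16.2  45.5] gap 0.3 R 504.36023832177733
small (array([ 463.9, -243.6,   76. ]), 'd', np.float64(29.9), np.float64(29.1)) (array([ 461.6, -244.6,   76. ]), 'd', np.float64(29.6), np.float64(29.6)) tri [ 463.6 -244.    74. ] gap 0.8 R 523.969626982328
case ((305.7650451660156, 184.8995361328125), (96.03229522705078, 70.39595031738281), 15.843080520629883)
[ 0.28112305 -0.61336524  0.242966  ] [ 96.27712     89.93987468 120.89813475] 0.2
```

```bash
cat >> h.py <<'E'
from scipy.spatial.transform import Rotation as Ro
def to(x,y,z):
    s=r.get_state();M=Ro.from_euler("xyz",s["eef_rot"],degrees=True).as_matrix()
    p=np.array(s["tcp_pos"]);print("t",round(s["time_s"],2),"tcp",np.round(p*1e3,1),"w",np.round(s["gripper_width"]*1e3,1),"F",np.round(s["contact_force"],1),"q",np.round(s["joints"],1))
    print("toolx",np.round(M[:,0],3),"tooly",np.round(M[:,1],3),"-> dp",np.round(M.T@(np.array([x,y,z])-p*1e3),1))
E
python3 -c "
from h import *
to(480,-250,240);to(492,255.5,160)"
```

```text
t 0.2 tcp [ 281.1 -613.4  243. ] w 87.6 F [ 0.8 -0.4  0.3] q [-48.9  20.6   0.7  -0.  -70.1 -16.5]
toolx [-0.001  0.001 -1.   ] tooly [-0.417  0.909  0.001] -> dp [  3.2 247.5 332.2]
t 0.2 tcp [ 281.1 -613.4  243. ] w 87.6 F [ 0.8 -0.4  0.3] q [-48.9  20.6   0.7  -0.  -70.1 -16.5]
toolx [-0.001  0.001 -1.   ] tooly [-0.417  0.909  0.001] -> dp [ 83.6 701.9 553.7]
```

```bash
python3 -m jog '{"fingers":[1,1,1,1,1],"dp":[[0,28,38],[0,56,75],[0,84,112],[0,112,150],[0,140,187]],"twist":[0,0,0,0,0]}' 
python3 -m jog '{"fingers":[1,1,1,1,1],"dp":[[0,28,38],[0,56,75],[0,84,112],[0,107,144],[0,107,144]],"twist":[0,0,0,0,0]}' 
python3 -c "
from h import *
to(492,255.5,160)"
```

```text
time_s: 0.7
tcp_pos: [0.3933, -0.4065, 0.2431]
eef_rot: [93.6, 89.9, 118.2]
contact_force: [0.8, 1.4, 0.2]
gripper_width: 0.0876
time_s: 1.2
tcp_pos: [0.4816, -0.2459, 0.2433]
eef_rot: [45.5, 89.9, 70.4]
contact_force: [0.5, -0.1, 0.0]
gripper_width: 0.0876
t 1.2 tcp [ 481.6 -245.9  243.3] w 87.6 F [ 0.5 -0.1  0. ] q [ -6.3   7.9 -16.3  -0.1 -65.8 -58.8]
toolx [ 0.     0.001 -1.   ] tooly [-0.42   0.907  0.001] -> dp [ 83.9 450.6 220. ]
```

```bash
python3 -m jog '{"fingers":[1,1,1,1,1],"dp":[[0,41,20],[0,82,40],[0,123,60],[0,164,80],[0,205,100]],"twist":[0,0,0,0,0]}' 
python3 -m jog '{"fingers":[1,1,1,1,1],"dp":[[0,41,20],[0,82,40],[0,123,60],[0,164,80],[0,205,100]],"twist":[0,0,0,0,0]}' 
python3 -c "
from h import *
to(492,255.5,130)"
```

```text
time_s: 1.7
tcp_pos: [0.4858, -0.0166, 0.2437]
eef_rot: [33.8, 89.9, 58.7]
contact_force: [1.2, 0.4, 0.3]
gripper_width: 0.0879
time_s: 2.2
tcp_pos: [0.4903, 0.2129, 0.2442]
eef_rot: [30.5, 89.9, 55.3]
contact_force: [0.9, -0.1, -0.6]
gripper_width: 0.0875
t 2.2 tcp [490.3 212.9 244.2] w 87.5 F [ 0.9 -0.1 -0.6] q [  44.5    7.2  -17.    -0.   -65.7 -109.7]
toolx [ 0.001  0.002 -1.   ] tooly [-0.42   0.908  0.001] -> dp [114.3  37.8  19.3]
```

```bash
python3 -m jog '{"fingers":[1,1,1,1,1],"dp":[[0,38,19],[38,38,19],[76,38,19],[114,38,19],[114,38,19]],"twist":[0,0,0,0,0]}'
python3 - <<'E'
from h import *
to(492,255.5,61.5)
t=r.capture("top");s=r.capture("side")
cv2.imwrite("pics/a1.png",np.hstack([crop(t["frame"][:,:,::-1],160,195,76,100,5),crop(s["frame"][:,:,::-1],226,140,76,100,5)]))
E
```

```text
time_s: 2.7
tcp_pos: [0.4891, 0.2529, 0.1255]
eef_rot: [-168.2, 89.6, -143.4]
contact_force: [-0.2, -0.0, -0.1]
gripper_width: 0.0881
t 2.7 tcp [489.1 252.9 125.5] w 88.1 F [-0.2 -0.  -0.1] q [ 4.770e+01  1.540e+01 -2.370e+01 -1.000e-01 -5.140e+01 -1.129e+02]
toolx [-0.006 -0.005 -1.   ] tooly [-0.419  0.908 -0.002] -> dp [63.9  1.2  4.2]
```

View pics/a1.png

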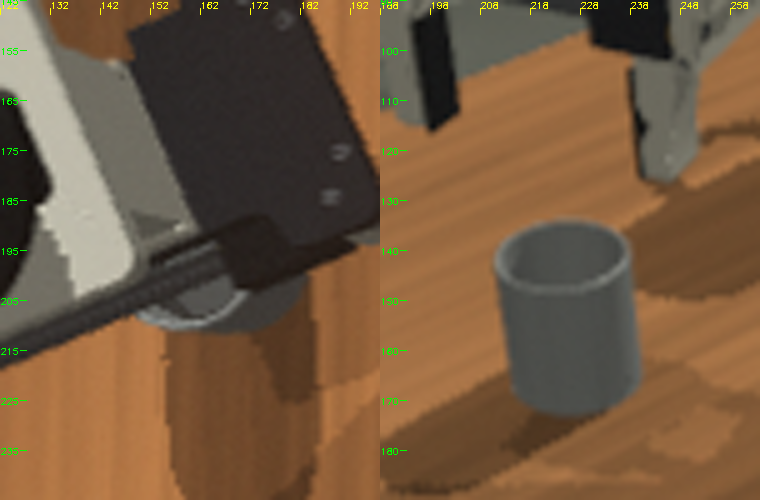

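The open fingers straddle the pot rim in the side view: the pads are at about (203,120) and (240,120), and the rim centre is at (224,141). I'll descend and grip.

```bash
python3 -m jog '{"fingers":[1,1,1,1,1],"dp":[[20,1,4],[40,1,4],[58,1,4],[64,1,4],[64,1,4]],"twist":[0,0,0,0,0]}' 
python3 -c "
from h import *
to(492,255.5,61.5)"
python3 -m jog '{"fingers":[0.5,0.4,0.4,0.4,0.4],"dp":[[0,0,0],[0,0,0],[0,0,0],[0,0,0],[0,0,0]],"twist":[0,0,0,0,0]}' 15
python3 -c "
from h import *
to(492,255.5,61.5)"
```

```text
time_s: 3.3
tcp_pos: [0.496, 0.258, 0.0679]
eef_rot: [1.4, 89.9, 26.2]
contact_force: [0.5, 0.7, 0.7]
gripper_width: 0.0874
t 3.3 tcp [496.  258.   67.9] w 87.4 F [0.5 0.7 0.7] q [ 4.760e+01  1.990e+01 -2.650e+01  1.000e-01 -4.350e+01 -1.128e+02]
toolx [ 0.002  0.001 -1.   ] tooly [-0.42   0.908  0.   ] -> dp [ 6.4 -0.6 -4.7]
time_s: 3.8
tcp_pos: [0.4961, 0.258, 0.0682]
eef_rot: [0.0, 89.9, 24.9]
contact_force: [0.7, -1.0, 2.8]
gripper_width: 0.0536
t 3.8 tcp [496.1 258.   68.2] w 53.6 F [ 0.7 -1.   2.8] q [ 4.760e+01  1.990e+01 -2.650e+01  1.000e-01 -4.350e+01 -1.128e+02]
toolx [ 0.002  0.001 -1.   ] tooly [-0.42   0.908  0.   ] -> dp [ 6.7 -0.6 -4.8]
```

The descent started from a pose measured mid-motion, so the grip is off by about 5 mm sideways and 7 mm high. I'll reopen, correct and grip again.

```bash
python3 -m jog '{"fingers":[1,1,1,1,1],"dp":[[0,0,0],[0,0,0],[0,0,-3],[4,0,-4.8],[6.7,0,-4.8]],"twist":[0,0,0,0,0]}' 
python3 -m jog '{"fingers":[1,0.6,0.4,0.4,0.4],"dp":[[0,0,0],[0,0,0],[0,0,0],[0,0,0],[0,0,0]],"twist":[0,0,0,0,0]}' 20
python3 -c "
from h import *
to(492,255.5,61.5)"
```

```text
time_s: 4.3
tcp_pos: [0.4913, 0.2558, 0.0611]
eef_rot: [-0.2, 89.9, 24.6]
contact_force: [0.4, 0.1, 0.2]
gripper_width: 0.0859
time_s: 4.8
tcp_pos: [0.4914, 0.2558, 0.0612]
eef_rot: [1.9, 89.9, 26.7]
contact_force: [-0.1, -0.0, 0.0]
gripper_width: 0.061
t 4.8 tcp [491.4 255.8  61.2] w 61.0 F [-0.1 -0.   0. ] q [ 4.78e+01  2.00e+01 -2.75e+01  1.00e-01 -4.24e+01 -1.13e+02]
toolx [ 0.002  0.001 -1.   ] tooly [-0.42   0.908  0.   ] -> dp [-0.3 -0.6  0.4]
```

Now finish closing, then lift.

```bash
python3 -m jog '{"fingers":[0.4,0.4,0.4,0.4,0.4],"dp":[[0,0,0],[0,0,0],[0,0,0],[0,0,0],[0,0,0]],"twist":[0,0,0,0,0]}' 20
python3 -m jog '{"fingers":[0.4,0.4,0.4,0.4,0.4],"dp":[[-15,0,0],[-40,0,0],[-70,0,0],[-90,0,0],[-90,0,0]],"twist":[0,0,0,0,0]}' 20
python3 -c "
from h import *
to(503,-17,150)
s=r.capture('side');cv2.imwrite('pics/a2.png',s['frame'][:,:,::-1])"
```

```text
time_s: 5.3
tcp_pos: [0.4914, 0.2559, 0.0612]
eef_rot: [1.7, 89.9, 26.5]
contact_force: [-0.2, 0.4, -0.6]
gripper_width: 0.0539
time_s: 5.8
tcp_pos: [0.4925, 0.2569, 0.1542]
eef_rot: [12.3, 89.6, 37.1]
contact_force: [0.2, 0.1, -1.3]
gripper_width: 0.0537
t 5.8 tcp [492.5 256.9 154.2] w 53.7 F [ 0.2  0.1 -1.3] q [ 4.78e+01  1.35e+01 -2.19e+01  1.00e-01 -5.42e+01 -1.13e+02]
toolx [ 0.006  0.004 -1.   ] tooly [-0.42   0.907  0.001] -> dp [   3.1 -252.9 -105.6]
```

```bash
python3 -m jog '{"fingers":[0.4,0.4,0.4,0.4,0.4],"dp":[[0,-15,-6],[0,-45,-19],[0,-80,-33],[0,-115,-48],[0,-150,-63]],"twist":[0,0,0,0,0]}' 20
python3 -m jog '{"fingers":[0.4,0.4,0.4,0.4,0.4],"dp":[[0,-30,-12],[0,-60,-25],[0,-85,-36],[0,-105,-44],[0,-105,-44]],"twist":[0,0,0,0,0]}' 20
python3 -m jog '{"fingers":[0.4,0.4,0.4,0.4,0.4],"dp":[[0,0,0],[0,0,0],[0,0,0],[0,0,0],[0,0,0]],"twist":[0,0,0,0,0]}' 20
python3 -c "
from h import *
to(503.5,-17,130)"
```

```text
time_s: 6.35
tcp_pos: [0.4963, 0.0914, 0.1506]
eef_rot: [30.1, 89.9, 55.0]
contact_force: [0.8, -0.2, -0.6]
gripper_width: 0.0536
time_s: 6.85
tcp_pos: [0.499, -0.0252, 0.1491]
eef_rot: [114.0, 89.9, 138.7]
contact_force: [-0.5, 1.6, -2.2]
gripper_width: 0.0535
time_s: 7.35
tcp_pos: [0.499, -0.0248, 0.1491]
eef_rot: [114.3, 89.9, 139.0]
contact_force: [0.5, -0.2, -1.0]
gripper_width: 0.0536
t 7.35 tcp [499.  -24.8 149.1] w 53.6 F [ 0.5 -0.2 -1. ] q [ 19.7   9.  -28.5  -0.1 -52.5 -84.9]
toolx [-0.001  0.001 -1.   ] tooly [-0.418  0.908  0.002] -> dp [19.1  5.2  7.3]
```

```bash
python3 -m jog '{"fingers":[0.4,0.4,0.4,0.4,0.4],"dp":[[0,5.2,7.3],[10,5.2,7.3],[25,5.2,7.3],[31,5.2,7.3],[31,5.2,7.3]],"twist":[0,0,0,0,0]}' 20
python3 -m jog '{"fingers":[0.4,0.4,0.4,0.4,0.4],"dp":[[0,0,0],[0,0,0],[0,0,0],[0,0,0],[0,0,0]],"twist":[0,0,0,0,0]}' 20
python3 - <<'E'
from h import *
to(503.5,-17,68.2)
t=r.capture("top");s=r.capture("side")
cv2.imwrite("pics/a3.png",np.hstack([crop(t["frame"][:,:,::-1],320,192,76,110,5),crop(s["frame"][:,:,::-1],325,190,76,110,5)]))
E
```

```text
time_s: 7.85
tcp_pos: [0.5026, -0.0171, 0.1168]
eef_rot: [149.4, 89.8, 174.1]
contact_force: [-0.3, -0.2, -1.4]
gripper_width: 0.0544
time_s: 8.35
tcp_pos: [0.5028, -0.017, 0.1171]
eef_rot: [144.8, 89.8, 169.5]
contact_force: [0.1, 0.8, -0.0]
gripper_width: 0.0535
t 8.35 tcp [502.8 -17.  117.1] w 53.5 F [ 0.1  0.8 -0. ] q [ 20.4  11.7 -30.2  -0.1 -48.3 -85.6]
toolx [-0.003  0.001 -1.   ] tooly [-0.418  0.908  0.002] -> dp [48.9 -0.4  0.8]
```

View pics/a3.png

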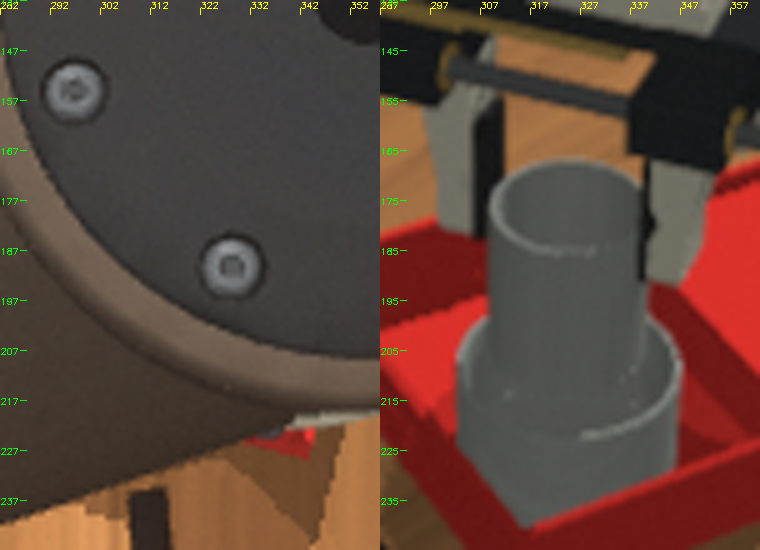

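In the side view the medium pot hangs centred over the large one: its rim is at about (324,178) and the large rim centre at (324,208). I'll lower it in stages and watch the force.

```bash
python3 -m jog '{"fingers":[0.4,0.4,0.4,0.4,0.4],"dp":[[10,-0.4,0.8],[20,-0.4,0.8],[30,-0.4,0.8],[36,-0.4,0.8],[40,-0.4,0.8]],"twist":[0,0,0,0,0]}' 20
python3 -m jog '{"fingers":[0.4,0.4,0.4,0.4,0.4],"dp":[[0,0,0],[0,0,0],[0,0,0],[0,0,0],[0,0,0]],"twist":[0,0,0,0,0]}' 20
python3 -c "
from h import *
to(503.5,-17,68.2)"
```

```text
time_s: 8.95
tcp_pos: [0.503, -0.0172, 0.0759]
eef_rot: [155.4, 89.7, -179.9]
contact_force: [0.2, 0.2, -0.9]
gripper_width: 0.0539
time_s: 9.45
tcp_pos: [0.5032, -0.0172, 0.0762]
eef_rot: [152.6, 89.7, 177.3]
contact_force: [-0.0, -0.6, -0.4]
gripper_width: 0.0537
t 9.45 tcp [503.2 -17.2  76.2] w 53.7 F [-0.  -0.6 -0.4] q [ 20.4  14.9 -32.7  -0.1 -42.6 -85.5]
toolx [-0.004  0.    -1.   ] tooly [-0.418  0.908  0.002] -> dp [ 8.  -0.   0.4]
```

```bash
python3 -m jog '{"fingers":[0.4,0.4,0.4,0.4,0.4],"dp":[[2,0,0],[4,0,0],[6,0,0],[7,0,0],[7,0,0]],"twist":[0,0,0,0,0]}' 20
python3 -m jog '{"fingers":[0.4,0.4,0.4,0.4,0.4],"dp":[[0.5,0,0],[1,0,0],[1,0,0],[1,0,0],[1,0,0]],"twist":[0,0,0,0,0]}' 20
python3 -c "
from h import *
to(503.5,-17,68.2)"
```

```text
time_s: 9.95
tcp_pos: [0.503, -0.0172, 0.0689]
eef_rot: [154.6, 89.7, 179.4]
contact_force: [0.2, -0.1, -0.4]
gripper_width: 0.0541
time_s: 10.45
tcp_pos: [0.503, -0.0172, 0.0682]
eef_rot: [155.3, 89.7, -180.0]
contact_force: [-2.9, 1.2, 6.0]
gripper_width: 0.0539
t 10.45 tcp [503.  -17.2  68.2] w 53.9 F [-2.9  1.2  6. ] q [ 20.4  15.6 -33.2  -0.1 -41.5 -85.5]
toolx [-0.005 -0.    -1.   ] tooly [-0.418  0.908  0.002] -> dp [-0.   0.   0.6]
```

The contact force rose to 6 N at exactly the expected seating height. Release and lift.

```bash
python3 -m jog '{"fingers":[0.7,0.8,0.8,0.8,0.8],"dp":[[0,0,0],[0,0,0],[0,0,0],[0,0,0],[0,0,0]],"twist":[0,0,0,0,0]}' 20
python3 -m jog '{"fingers":[0.8,0.8,0.8,0.8,0.8],"dp":[[-10,0,0],[-40,0,0],[-80,0,0],[-110,0,0],[-110,0,0]],"twist":[0,0,0,0,0]}'
python3 -m jog '{"fingers":[0.8,0.8,0.8,0.8,0.8],"dp":[[0,-40,-12],[0,-80,-25],[0,-120,-38],[0,-160,-52],[0,-187,-61]],"twist":[0,0,0,0,0]}'
python3 -m jog '{"fingers":[0.8,0.8,0.8,0.8,0.8],"dp":[[0,0,0],[0,0,0],[0,0,0],[0,0,0],[0,0,0]],"twist":[0,0,0,0,0]}'
python3 - <<'E'
from h import *
to(463,-244,130)
t=r.capture("top");s=r.capture("side")
cv2.imwrite("pics/a4.png",np.hstack([crop(t["frame"][:,:,::-1],320,192,76,110,5),crop(s["frame"][:,:,::-1],325,190,76,110,5)]))
E
```

```text
time_s: 10.95
tcp_pos: [0.503, -0.0172, 0.0681]
eef_rot: [155.6, 89.7, -179.7]
contact_force: [-0.4, -1.2, -0.4]
gripper_width: 0.0699
time_s: 11.45
tcp_pos: [0.5062, -0.0168, 0.1834]
eef_rot: [0.6, 89.8, 25.4]
contact_force: [-0.1, 0.6, 0.4]
gripper_width: 0.0699
time_s: 11.95
tcp_pos: [0.5289, -0.2145, 0.1832]
eef_rot: [0.1, 89.8, 24.8]
contact_force: [0.3, 0.5, -0.4]
gripper_width: 0.0698
time_s: 12.45
tcp_pos: [0.529, -0.2136, 0.1835]
eef_rot: [-2.1, 89.8, 22.7]
contact_force: [0.2, -0.4, 0.1]
gripper_width: 0.0701
t 12.45 tcp [ 529.  -213.6  183.5] w 70.1 F [ 0.2 -0.4  0.1] q [ -2.4  13.4 -17.7  -0.1 -58.7 -62.7]
toolx [ 0.004  0.002 -1.   ] tooly [-0.419  0.908 -0.   ] -> dp [ 53.2   0.  -72.9]
```

View pics/a4.png

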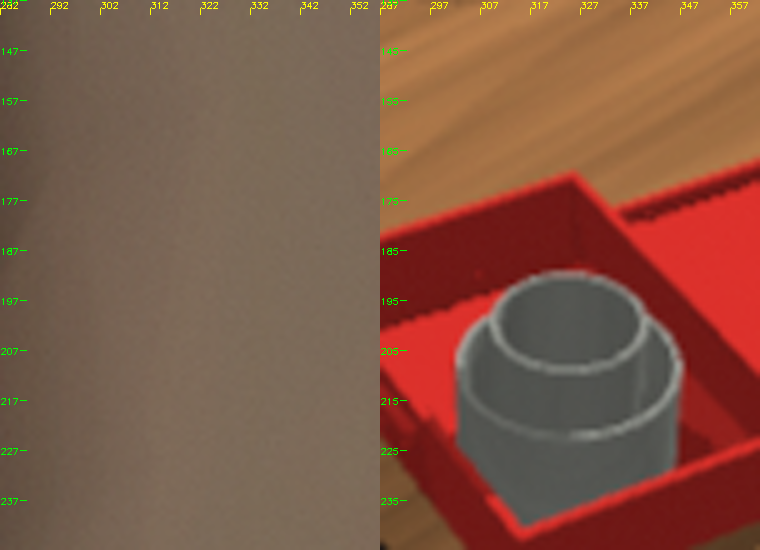

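The medium pot is nested: its rim is centred at about (324.5,199) in the side view, upright inside the large pot. Now the small pot.

```bash
python3 -m jog '{"fingers":[0.8,0.8,0.8,0.8,0.8],"dp":[[0,0,-35],[0,0,-73],[25,0,-73],[53,0,-73],[53,0,-73]],"twist":[0,0,0,0,0]}' 
python3 -m jog '{"fingers":[0.8,0.8,0.8,0.8,0.8],"dp":[[0,0,0],[0,0,0],[0,0,0],[0,0,0],[0,0,0]],"twist":[0,0,0,0,0]}'
python3 - <<'E'
from h import *
to(463.2,-244,77.5)
t=r.capture("top");s=r.capture("side")
print(onz(s,[(324.5,198.8)],.067)*1e3)
cv2.imwrite("pics/a5.png",np.hstack([crop(t["frame"][:,:,::-1],452,217,76,110,5),crop(s["frame"][:,:,::-1],416,280,76,110,5)]))
E
```

```text
time_s: 13.05
tcp_pos: [0.4606, -0.2436, 0.1274]
eef_rot: [90.3, 89.8, 115.1]
contact_force: [-1.0, 0.5, 0.1]
gripper_width: 0.0702
time_s: 13.55
tcp_pos: [0.4609, -0.2436, 0.128]
eef_rot: [74.6, 89.8, 99.3]
contact_force: [-0.5, -0.5, 0.5]
gripper_width: 0.0699
t 13.55 tcp [ 460.9 -243.6  128. ] w 69.9 F [-0.5 -0.5  0.5] q [ -6.4  12.4 -27.3  -0.2 -50.3 -58.7]
toolx [-0.     0.003 -1.   ] tooly [-0.419  0.908  0.003] -> dp [50.5 -1.5  1.8]
[[502.44091652 -17.69191604  67.        ]]
```

View pics/a5.png

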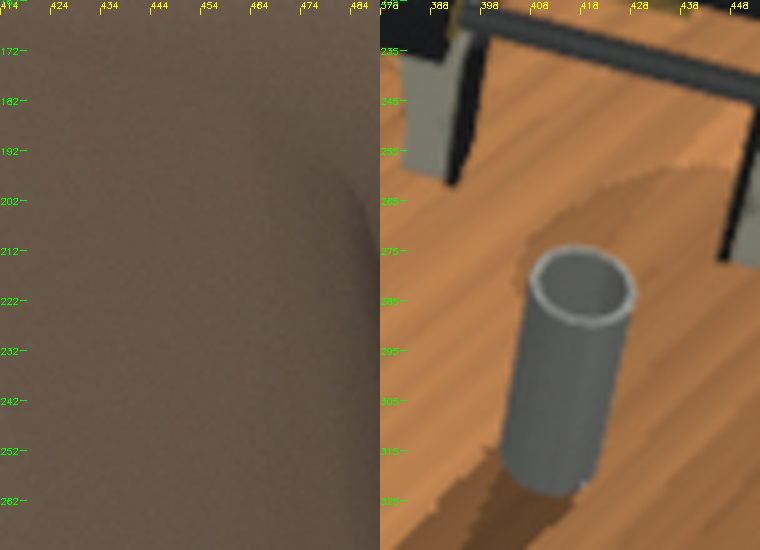

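The open fingers straddle the small pot, whose rim is at about (418,282). The side view puts the nested medium pot at (502.4,−17.7), against a TCP of (503.0,−17.2) at release, so the two agree within 1 mm.

```bash
python3 -m jog '{"fingers":[0.8,0.8,0.8,0.8,0.8],"dp":[[15,-1,1.5],[30,-1,1.5],[44,-1,1.5],[50,-1,1.5],[50,-1,1.5]],"twist":[0,0,0,0,0]}' 
python3 -m jog '{"fingers":[0.8,0.8,0.8,0.8,0.8],"dp":[[0,0,0],[0,0,0],[0,0,0],[0,0,0],[0,0,0]],"twist":[0,0,0,0,0]}' 
python3 -c "
from h import *
to(462.6,-244,77.5)"
```

```text
time_s: 14.15
tcp_pos: [0.462, -0.2437, 0.0771]
eef_rot: [104.9, 89.8, 129.6]
contact_force: [-0.4, -0.2, -0.4]
gripper_width: 0.0699
time_s: 14.65
tcp_pos: [0.4621, -0.2437, 0.0774]
eef_rot: [99.3, 89.8, 124.0]
contact_force: [-0.4, 0.5, 0.6]
gripper_width: 0.07
t 14.65 tcp [ 462.1 -243.7   77.4] w 70.0 F [-0.4  0.5  0.6] q [ -6.4  16.4 -30.3  -0.2 -43.5 -58.7]
toolx [-0.002  0.003 -1.   ] tooly [-0.419  0.908  0.004] -> dp [-0.1 -0.5  0.3]
```

```bash
python3 -m jog '{"fingers":[0.6,0.5,0.4,0.3,0.2],"dp":[[0,0,0],[0,0,0],[0,0,0],[0,0,0],[0,0,0]],"twist":[0,0,0,0,0]}' 20
python3 -m jog '{"fingers":[0.1,0.1,0.1,0.1,0.1],"dp":[[0,0,0],[0,0,0],[0,0,0],[0,0,0],[0,0,0]],"twist":[0,0,0,0,0]}' 20
python3 -c "
from h import *
to(462.6,-244,77.5)"
python3 -m jog '{"fingers":[0.1,0.1,0.1,0.1,0.1],"dp":[[-15,0,0],[-40,0,0],[-70,0,0],[-90,0,0],[-90,0,0]],"twist":[0,0,0,0,0]}' 20
python3 -m jog '{"fingers":[0.1,0.1,0.1,0.1,0.1],"dp":[[0,0,0],[0,0,0],[0,0,0],[0,0,0],[0,0,0]],"twist":[0,0,0,0,0]}' 20
python3 -c "
from h import *
to(503,-17.2,165)"
```

```text
time_s: 15.15
tcp_pos: [0.4621, -0.2437, 0.0773]
eef_rot: [100.1, 89.8, 124.8]
contact_force: [-0.1, 0.9, -0.8]
gripper_width: 0.0359
time_s: 15.65
tcp_pos: [0.4621, -0.2437, 0.0773]
eef_rot: [101.2, 89.8, 126.0]
contact_force: [-0.1, 0.4, 0.2]
gripper_width: 0.0299
t 15.65 tcp [ 462.1 -243.7   77.3] w 29.9 F [-0.1  0.4  0.2] q [ -6.4  16.4 -30.3  -0.2 -43.5 -58.7]
toolx [-0.002  0.003 -1.   ] tooly [-0.419  0.908  0.004] -> dp [-0.2 -0.5  0.4]
time_s: 16.15
tcp_pos: [0.464, -0.2444, 0.1704]
eef_rot: [5.4, 89.8, 30.2]
contact_force: [0.6, 0.8, -0.4]
gripper_width: 0.0298
time_s: 16.65
tcp_pos: [0.4637, -0.2444, 0.1698]
eef_rot: [20.8, 89.8, 45.5]
contact_force: [0.5, 0.2, 0.1]
gripper_width: 0.0297
t 16.65 tcp [ 463.7 -244.4  169.8] w 29.7 F [0.5 0.2 0.1] q [ -6.4  10.  -24.2  -0.1 -55.8 -58.7]
toolx [ 0.002  0.002 -1.   ] tooly [-0.419  0.908  0.001] -> dp [  5.3 189.8 130.8]
```

```bash
python3 -m jog '{"fingers":[0.1,0.1,0.1,0.1,0.1],"dp":[[0,15,10],[0,45,31],[0,75,52],[0,105,72],[0,135,93]],"twist":[0,0,0,0,0]}' 20
python3 -m jog '{"fingers":[0.1,0.1,0.1,0.1,0.1],"dp":[[0,0,0],[0,0,0],[0,0,0],[0,0,0],[0,0,0]],"twist":[0,0,0,0,0]}' 20
python3 -c "
from h import *
to(503,-17.2,165)"
```

```text
time_s: 17.15
tcp_pos: [0.4915, -0.0815, 0.17]
eef_rot: [21.9, 89.9, 46.6]
contact_force: [0.4, -0.0, -0.3]
gripper_width: 0.0297
time_s: 17.65
tcp_pos: [0.4913, -0.0823, 0.17]
eef_rot: [25.4, 89.9, 50.1]
contact_force: [0.0, 0.1, -1.6]
gripper_width: 0.0297
t 17.65 tcp [491.3 -82.3 170. ] w 29.7 F [ 0.   0.1 -1.6] q [ 13.1   7.5 -27.2  -0.1 -55.2 -78.3]
toolx [ 0.002  0.002 -1.   ] tooly [-0.418  0.909  0.001] -> dp [ 5.1 54.3 37.8]
```

```bash
python3 -m jog '{"fingers":[0.1,0.1,0.1,0.1,0.1],"dp":[[0,18,12],[0,40,28],[0,54,38],[10,54,38],[20,54,38]],"twist":[0,0,0,0,0]}' 20
python3 -m jog '{"fingers":[0.1,0.1,0.1,0.1,0.1],"dp":[[0,0,0],[0,0,0],[0,0,0],[0,0,0],[0,0,0]],"twist":[0,0,0,0,0]}' 20
python3 - <<'E'
from h import *
to(503,-17.2,87.3)
s=r.capture("side")
cv2.imwrite("pics/a6.png",crop(s["frame"][:,:,::-1],325,180,90,120,5))
E
```

```text
time_s: 18.15
tcp_pos: [0.5032, -0.0177, 0.1495]
eef_rot: [25.3, 89.8, 50.0]
contact_force: [0.2, -0.2, -0.3]
gripper_width: 0.0299
time_s: 18.65
tcp_pos: [0.5033, -0.0178, 0.1497]
eef_rot: [19.8, 89.8, 44.5]
contact_force: [1.3, 0.5, -0.7]
gripper_width: 0.03
t 18.65 tcp [503.3 -17.8 149.7] w 30.0 F [ 1.3  0.5 -0.7] q [ 20.3   9.3 -28.1  -0.1 -52.4 -85.6]
toolx [ 0.002  0.002 -1.   ] tooly [-0.417  0.909  0.001] -> dp [62.4  0.7 -0.2]
```

View pics/a6.png

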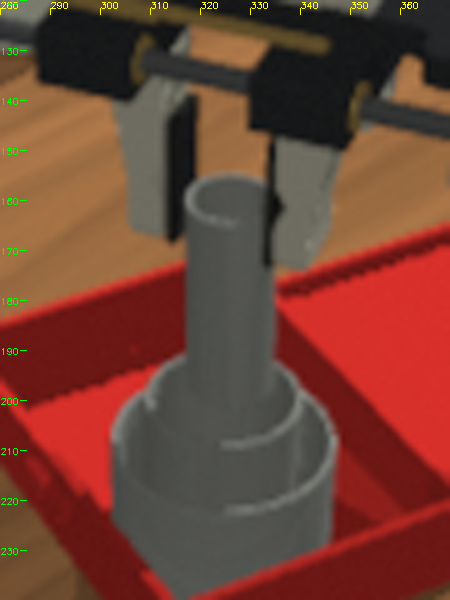

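The small pot hangs upright over the medium one, at column 326 against 325 for the medium rim, so it is within about 1.5 mm. Lower it.

```bash
python3 -m jog '{"fingers":[0.1,0.1,0.1,0.1,0.1],"dp":[[10,0.7,0],[22,0.7,0],[34,0.7,0],[46,0.7,0],[52,0.7,0]],"twist":[0,0,0,0,0]}' 20
python3 -m jog '{"fingers":[0.1,0.1,0.1,0.1,0.1],"dp":[[0,0,0],[0,0,0],[0,0,0],[0,0,0],[0,0,0]],"twist":[0,0,0,0,0]}' 20
python3 -c "
from h import *
to(503,-17.2,87.3)"
```

```text
time_s: 19.2
tcp_pos: [0.5023, -0.0172, 0.0958]
eef_rot: [75.7, 89.9, 100.3]
contact_force: [-0.1, 0.8, -0.9]
gripper_width: 0.0296
time_s: 19.7
tcp_pos: [0.5025, -0.0172, 0.0962]
eef_rot: [47.9, 89.9, 72.6]
contact_force: [-0.4, 0.6, 0.0]
gripper_width: 0.0296
t 19.7 tcp [502.5 -17.2  96.2] w 29.6 F [-0.4  0.6  0. ] q [ 20.4  13.1 -31.8  -0.1 -45.  -85.7]
toolx [ 0.001  0.002 -1.   ] tooly [-0.417  0.909  0.001] -> dp [ 8.9 -0.2  0.4]
```

```bash
python3 -m jog '{"fingers":[0.1,0.1,0.1,0.1,0.1],"dp":[[3,0,0.4],[5,0,0.4],[7,0,0.4],[8,0,0.4],[8,0,0.4]],"twist":[0,0,0,0,0]}' 20
python3 -m jog '{"fingers":[0.1,0.1,0.1,0.1,0.1],"dp":[[0.5,0,0],[0.9,0,0],[0.9,0,0],[0.9,0,0],[0.9,0,0]],"twist":[0,0,0,0,0]}' 20
python3 -c "
from h import *
to(503,-17.2,87.3)"
```

```text
time_s: 20.2
tcp_pos: [0.5027, -0.017, 0.088]
eef_rot: [62.2, 89.9, 86.9]
contact_force: [0.6, 1.0, -0.5]
gripper_width: 0.03
time_s: 20.7
tcp_pos: [0.5029, -0.017, 0.0873]
eef_rot: [47.1, 89.9, 71.7]
contact_force: [1.3, -0.2, 2.8]
gripper_width: 0.0297
t 20.7 tcp [502.9 -17.   87.3] w 29.7 F [ 1.3 -0.2  2.8] q [ 20.4  13.9 -32.3  -0.1 -43.8 -85.7]
toolx [ 0.001  0.002 -1.   ] tooly [-0.417  0.909  0.001] -> dp [-0.  -0.2 -0. ]
```

The force is up to 2.8 N at the expected height, so the pot is seated. Release, lift and clear the view.

```bash
python3 -m jog '{"fingers":[0.45,0.6,0.6,0.6,0.6],"dp":[[0,0,0],[0,0,0],[0,0,0],[0,0,0],[0,0,0]],"twist":[0,0,0,0,0]}' 20
python3 -m jog '{"fingers":[0.6,0.6,0.6,0.6,0.6],"dp":[[-10,0,0],[-35,0,0],[-70,0,0],[-110,0,0],[-120,0,0]],"twist":[0,0,0,0,0]}'
python3 -m jog '{"fingers":[0.6,0.6,0.6,0.6,0.6],"dp":[[0,-40,-12],[0,-80,-25],[0,-120,-38],[0,-160,-52],[0,-200,-61]],"twist":[0,0,0,0,0]}'
python3 -m jog '{"fingers":[0.6,0.6,0.6,0.6,0.6],"dp":[[0,-40,-12],[0,-80,-25],[0,-120,-38],[0,-150,-50],[0,-150,-50]],"twist":[0,0,0,0,0]}'
python3 -m jog '{"fingers":[0.6,0.6,0.6,0.6,0.6],"dp":[[0,0,0],[0,0,0],[0,0,0],[0,0,0],[0,0,0]],"twist":[0,0,0,0,0]}'
python3 - <<'E'
from h import *
to(463,-244,130)
t=r.capture("top");s=r.capture("side")
cv2.imwrite("pics/a7.png",np.hstack([crop(t["frame"][:,:,::-1],320,192,76,110,5),crop(s["frame"][:,:,::-1],325,190,76,110,5)]))
E
```

```text
time_s: 21.2
tcp_pos: [0.5029, -0.017, 0.0872]
eef_rot: [53.6, 89.9, 78.2]
contact_force: [0.6, 0.4, -0.4]
gripper_width: 0.0525
time_s: 21.7
tcp_pos: [0.505, -0.0169, 0.2125]
eef_rot: [-4.3, 89.5, 20.5]
contact_force: [0.4, 0.4, -0.1]
gripper_width: 0.0525
time_s: 22.2
tcp_pos: [0.5328, -0.2259, 0.2127]
eef_rot: [-5.4, 89.5, 19.3]
contact_force: [1.7, 0.9, 0.9]
gripper_width: 0.0525
time_s: 22.7
tcp_pos: [0.5494, -0.3866, 0.2116]
eef_rot: [-2.7, 89.6, 21.8]
contact_force: [0.3, 0.7, 0.2]
gripper_width: 0.0524
time_s: 23.2
tcp_pos: [0.5496, -0.3859, 0.212]
eef_rot: [-5.1, 89.6, 19.5]
contact_force: [-0.4, 0.1, -1.6]
gripper_width: 0.0527
t 23.2 tcp [ 549.6 -385.9  212. ] w 52.7 F [-0.4  0.1 -1.6] q [-18.6  21.2  -2.4  -0.3 -66.  -46.7]
toolx [ 0.007  0.003 -1.   ] tooly [-0.416  0.909 -0.001] -> dp [ 81.8 165.2 -20.4]
```

View pics/a7.png

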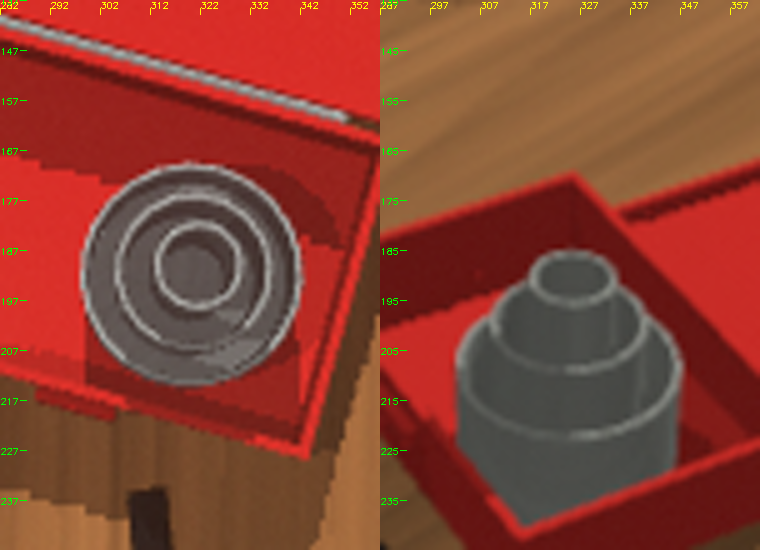

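Both views show the three pots nested concentrically. The small rim is at about (321.1,189.5) in the top view and (325.1,189.9) in the side view. I'll check its height, then hand in.

Run:
```python
from h import *
t=r.capture("top");s=r.capture("side")
for n,a,b in(("small z86",(321.1,189.5),(325.1,189.9)),("med z67",(320,191),(324.5,198.8))):
    (o1,d1),(o2,d2)=ray(t,[a]),ray(s,[b])
    k=np.linalg.lstsq(np.c_[d1[0],-d2[0]],o2-o1,rcond=None)[0]
    print(n,np.round((o1+k[0]*d1[0]+o2+k[1]*d2[0])*500,1))
r.close_job()
```

```text
small z86 [504.6 -16.8  84.5]
med z67 [503.7 -16.   65.3]
the job is handed in; nothing more can be done
```

The pots are nested in the red case: the medium pot went into the large one first, then the small pot into the medium one. Both stand upright and released, and I handed the job in at about 23.3 s of the 54 s allowed.

- **Seating:** a small contact force (6 N for the medium pot, 2.8 N for the small one) appeared at exactly the heights expected for each pot resting on the floor of the pot around it.
- **Final pictures:** both cameras show three concentric, level rims. The rim heights came out at 84.5 mm for the small pot (86 expected) and 65.3 mm for the medium (67 expected). Both read about 1.6 mm low, which matches the offset I saw before moving anything and is within the stated calibration error. The centres agree within about 1.5 mm.
- **Arm at hand-in:** it was standing well clear of everything.
- **What went wrong:** the first grip on the medium pot closed about 5 mm off sideways and 7 mm high, because I started the descent before the arm had settled. I opened, corrected and gripped again before lifting, and the pot was not knocked over.

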